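# Slide the catch tray under the wheel's tyre

### The arm

A 6-joint arm with a two-finger parallel gripper is mounted at the origin on the work surface; the furniture and walls round the work are solid. World frame = base frame: x ahead of the robot, y to its left, z up, the work surface at z = 0. Lengths are in m, angles in rad, forces in N, time in s.
With the tool pointing down it reaches from about 0.3 to 0.775 m from the base axis. Payload 14.6 kg.
Tool frame: the origin (TCP) lies at the very end of the fingers, on their centre line; the grasp point (between the pads) lies 19 mm behind it (ctrl.hold_point_z is the distance from the TCP to the grasp point, in m); x points along the fingers, y is the direction in which the jaws open and shut, and the axes are right-handed (so a half turn about x gives the same grasp; the last joint's range is limited). The gripper opens to 94 mm and grips with 3 to 60 N. Pads are 16 mm wide; open, the fingers measure 119 mm over their backs; the gripper's body (75 mm by 177 mm) begins 78 mm behind the grasp point.
Start: joints at [1.24, 0.3, 1.521, -0, 1.321, -0.067], TCP at [0.143, 0.531, 0.205] pointing down, gripper open.
Joint ranges: [-3.03, 3.03], [-0.79, 2.21], [0.23, 2.52], [-1.04, 4.18], [0, 3.07], [-2.55, 2.55]. Speed limits (rad/s): [2.22, 2.22, 2.57, 3.14, 3.14, 3.14].

### API

Orientations are given as [roll, pitch, yaw] about the fixed x, y, z axes, in that order (R = Rz(yaw) Ry(pitch) Rx(roll)).
In Python, from station import get_obs, camera, ticket, ctrl gives the robot as it stands.
- The arm moves only by the tool step_arm, never from a script. Its argument "motion" is a list that holds one entry, the list of rows, each a list of 6 numbers: the shift along the tool's x, y, z in m, then the turn, a rotation vector about the tool's x, y, z in degrees. A call has 1 to 12 rows; each row shifts and turns the commanded pose from where the row before left it, along the tool's axes as they then stand; what a row does not reach is not made up. A row lasts 1/8 s, in which the tool goes at most 62.5 mm and 10.7 degrees, less where a joint would pass 70% of its speed; a pose out of reach is approached as far as the arm can. A call is refused whole if a number of a shift passes 0.0625 or a number of a turn 10.7, either way. A call with a gripper value outside its range is refused whole. "fingers" is the finger opening in m, from 0 to 0.094, set as the call begins (left out, the last holds). The fingers move at their own pace and stop on an object; "squeeze" is the grip in N (left out, the last holds). Time passes only in rows, so rows that do not move let the fingers close. It gives the time, the measured TCP pose, the force and the opening at its end, in the units of the state.
- get_obs(): the state, without advancing time (a new reading comes with each control period).
- camera(name): name is "scene" or "top"; returns a dict with "pixels" (400x640x3 uint8, red, green, blue), "fx", "fy", "cx", "cy" (pixels), "k1" (the pictures are not rectified: a ray, as slopes to the right and down, at radius r is drawn at 1 + k1 r^2 times it, then the intrinsics apply), "extrinsics" (4x4, takes a point from world to camera coordinates). Camera axes: x right, y up, looking along -z (the intrinsics and any distortion apply to the point x, -y, -z); pixel columns grow to the right and rows downward; lengths in m; the calibration is good to about 2 mm. A picture is of the moment at which its call begins. There is no depth.
- ticket.hand_in(): hands the job in, once; it reports no verdict.
The state is a dict: "time_s": time; "qpos": joint angles; "joint_vel": joint speeds; "tau": joint torques, N m; "ee_pos": TCP position; "eef_rot": TCP orientation; "force": force on the tool from outside, world axes, zero at the start; "moment": the same for the moment, N m; "grip_width": finger opening in m.
Only numpy, scipy, OpenCV 4.12 (cv2) and the standard library are available. Lean on these libraries where they do the work, as an engineer would, in place of code of your own. Each camera call takes 0.05 s, during which the arm holds its last target.

### The job

Slide the small rectangular catch tray in under the overhanging edge of the wheel's tyre, between the two low guide rails screwed to the table, pan first, until it is fully home at the stop and lies flat. Then let go of its handle; leave the small headset cup that lies beside the guide where it is.

Things in the scene. Friction and masses are not known exactly. Their poses are not given: they have to be found in the camera images.
- tray: Small rectangular steel catch tray, 0.22 kg, loose and empty. Pan 100 mm long (own x), 66 mm wide (y), 18 mm high; origin at the centre of the pan's underside, on the table, z up. An upright handle stands on its -x end. It goes in +x end first and need not be lifted.
- tray_handle (a point): Middle of the tray's upright wooden handle, 65 mm from the tray's origin along its -x, 62 mm above the table, axes as the tray's. The wood is 18 mm thick in y, 28 mm long in x, and reaches from 28 to 96 mm above the table. Pinch it from above across the 18 mm.
- guide: Fixed guide on the table: two dark steel rails along its x, 14 mm high, 90 mm clear between, and a stop across the +x end; open mouth at -x, away from the wheel. Origin: where the tray's origin must come, x axes alike; on the table. Rails start 44 mm before it; the stop's face is 58 mm beyond it, 8 mm past the pan's front edge.
- wheel_jig: Fixed bicycle wheel lying nearly flat over the table on an axle stand, 690 mm across; it does not turn. Origin: foot of the stand, near the wheel's centre. Its tyre overhangs the guide, outer edge roughly above the guide's origin, underside 40 mm or more and top at most 115 mm above the table there. The pan passes below it; the handle stays outside.
- loose_cup: Bystander: small round headset cup with a dark seal on top, 41 mm diameter, 16 mm high, lying on the table on the far side of the guide; origin at the centre of its underside.
Mind the look-alikes: they are no part of the job. Leave any yellow look-alike of the guide alone.

How it is judged:
By the outcome, as a careful person would: the job done as asked, in the order asked, and still so for the second after the job is handed in, with the robot touching nothing.
It also fails if it takes over 40 s, if anything falls off the work surface, if the arm or the gripper's body presses on something with over 40 N, if the wrist force passes 120 N, or if a joint passes its speed limit or range.

## Working session

There is one attempt and no reset: what is moved stays moved. The work goes in short steps, Python scripts to look and compute and a tool call to move; the robot and the scene stay as the last step left them, time stands still between calls to the robot, and variables do not carry over. Pictures are saved under pics/ and viewed, and the job is handed in when it is done.

Besides the shell and the picture viewer there is one more tool, called after ">>>" in YAML: its name, and indented under it one key for each argument. step_arm: Moves the arm, as the interface text tells. Its arguments: {"type":"object","properties":{"motion":{"type":"array","items":{"type":"array","items":{"type":"array","items":{"type":"number"}}}},"fingers":{"type":"number"},"squeeze":{"type":"number"}},"required":["motion"]}

```bash
mkdir -p pics; ls; python3 - <<'E'
from station import get_obs, camera, ticket, ctrl
import cv2, numpy as np
print(get_obs()); print(ctrl.hold_point_z)
for n in ("scene","top"):
    c=camera(n); np.savez(f"{n}0.npz",**c); cv2.imwrite(f"pics/{n}0.png",c["pixels"][:,:,::-1])
    print(n,[c[k] for k in("fx","fy","cx","cy","k1")]); print(np.round(c["extrinsics"],4))
E
```

```text
pics
{'time_s': 0.0, 'qpos': array([ 1.24037542e+00,  3.00495134e-01,  1.52155725e+00, -1.24134910e-05,
        1.32069465e+00, -6.66051550e-02]), 'joint_vel': array([ 5.51335900e-04, -4.83930118e-04,  8.25942641e-05, -4.00324592e-04,
       -3.62304121e-05,  1.02159671e-03]), 'tau': array([ 2.01685027e-03, -5.31807876e+01, -3.52742279e+01,  7.09387986e-02,
        2.43975897e-02, -8.23350570e-05]), 'ee_pos': array([0.14334807, 0.53072954, 0.20488323]), 'eef_rot': array([-1.62698612,  1.56964188, -1.89079879]), 'force': array([-0.46950977, -0.19743286, -0.3508788 ]), 'moment': array([ 0.02763471, -0.03636047,  0.00268152]), 'grip_width': 0.09369700117394839}
0.0188
scene [360.9581053389388, 360.9581053389388, 323.84012037063206, 199.3974581193029, 0.0034467213780494496]
[[ 0.6316 -0.7752 -0.0167 -0.343 ]
 [ 0.5075  0.397   0.7648 -0.3073]
 [-0.5862 -0.4914  0.6441 -0.6859]
 [ 0.      0.      0.      1.    ]]
top [519.439921530413, 519.439921530413, 323.4171010503793, 202.0650667945828, -0.014885401183322195]
[[ 0.0259 -0.9996  0.006  -0.0131]
 [ 0.9913  0.0265  0.1291 -0.5209]
 [-0.1292  0.0026  0.9916 -1.6113]
 [ 0.      0.      0.      1.    ]]
```

View pics/scene0.png

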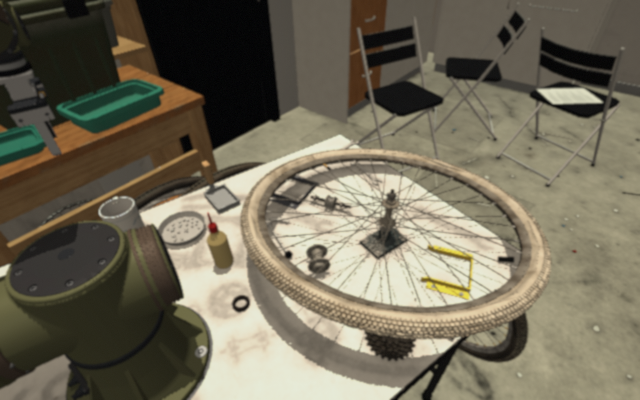

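View pics/top0.png

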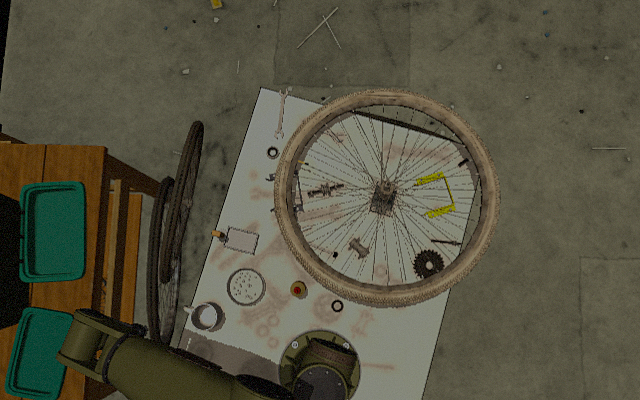

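```bash
python3 - <<'E'
import cv2
a=cv2.imread("pics/top0.png")[130:270,200:360]; cv2.imwrite("pics/top0c.png",cv2.resize(a,None,fx=5,fy=4.2857*5/4.2857*0.8,interpolation=3) if 0 else cv2.resize(a,None,fx=4,fy=4,interpolation=3))
a=cv2.imread("pics/scene0.png")[140:260,180:360]; cv2.imwrite("pics/scene0c.png",cv2.resize(a,None,fx=4.4,fy=4.4,interpolation=3))
E
```

```text
(no output)
```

View pics/top0c.png

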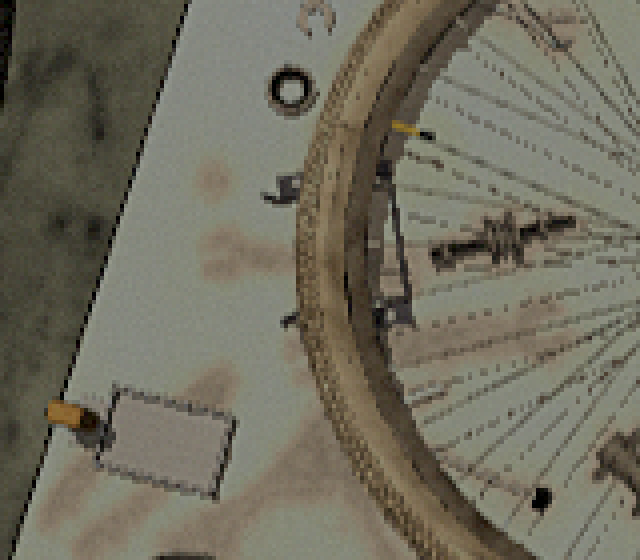

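View pics/scene0c.png

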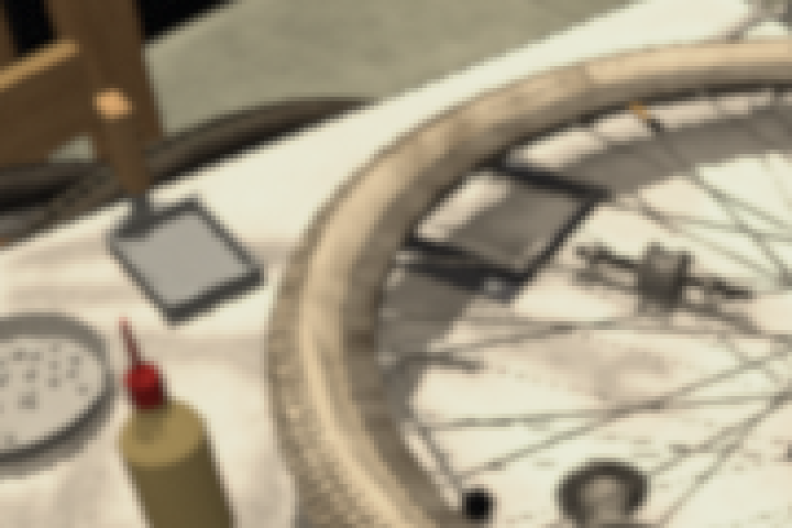

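```bash
cat > h.py <<'E'
import numpy as np, cv2
from scipy.optimize import least_squares
def load(f): return dict(np.load(f))
def K(c): return np.array([[c['fx'],0,c['cx']],[0,c['fy'],c['cy']],[0,0,1.]])
def D(c): return np.array([float(c['k1']),0,0,0])
F=np.diag([1,-1,-1.])
def proj(c,P):
    E=c['extrinsics']; R=F@E[:3,:3]; t=F@E[:3,3]
    return cv2.projectPoints(np.atleast_2d(np.float64(P)),cv2.Rodrigues(R)[0],t,K(c),D(c))[0].reshape(-1,2)
def ray(c,uv):
    p=cv2.undistortPoints(np.float64(uv).reshape(-1,1,2),K(c),D(c)).reshape(-1,2)
    E=c['extrinsics']; R=E[:3,:3]; o=-R.T@E[:3,3]
    d=(R.T@(F@np.c_[p,np.ones(len(p))].T)).T
    return o,d
def atz(c,uv,z):
    o,d=ray(c,uv); return o+d*((z-o[2])/d[:,2])[:,None]
def tri(c1,u1,c2,u2):
    return np.array([least_squares(lambda X:np.r_[(proj(c1,X)-a).ravel(),(proj(c2,X)-b).ravel()],atz(c1,[a],0.02)[0]).x for a,b in zip(u1,u2)])
E
python3 - <<'E'
from h import *
T=load("top0.npz");S=load("scene0.npz")
t=lambda L:np.array(L)/4+[200,130]-.375
s=lambda L:np.array(L)/4.4+[180,140]-.39
pan_t=t([(115,388),(237,418),(217,497),(100,465)])
# same order: handle-far, front-far, front-near, handle-near
pan_s=s([(197,197),(263,270),(172,320),(108,237)])
print("pan tops at z=.018\n",atz(T,pan_t,.018).round(4),"\n",atz(S,pan_s,.018).round(4))
for perm in ([0,1,2,3],):
    print("tri",tri(T,pan_t,S,pan_s).round(4))
print("handle top tri",tri(T,t([(65,413)]),S,s([(113,102)])).round(4))
print("stop ends",atz(T,t([(385,165),(410,325)]),.014).round(4), atz(S,s([(605,190),(520,280)]),.014).round(4))
print("rail ends",atz(T,t([(268,195),(290,320)]),.014).round(4))
print("cup",atz(T,t([(291,90)]),.016).round(4))
E
```

```text
pan tops at z=.018
 [[0.4364 0.3004 0.018 ]
 [0.4151 0.2025 0.018 ]
 [0.3524 0.2157 0.018 ]
 [0.3751 0.3092 0.018 ]] 
 [[0.4361 0.2944 0.018 ]
 [0.4131 0.2    0.018 ]
 [0.3467 0.2076 0.018 ]
 [0.3723 0.3065 0.018 ]]
tri [[0.4381 0.3003 0.0136]
 [0.4152 0.203  0.0151]
 [0.3523 0.2171 0.0089]
 [0.3747 0.3101 0.0148]]
handle top tri [[0.4104 0.3229 0.0974]]
stop ends [[0.6228 0.0922 0.014 ]
 [0.4934 0.0679 0.014 ]] [[0.6158 0.0849 0.014 ]
 [0.5106 0.0672 0.014 ]]
rail ends [[0.5957 0.1856 0.014 ]
 [0.4949 0.1639 0.014 ]]
cup [[0.6821 0.1702 0.016 ]]
```

```bash
python3 - <<'E'
import cv2,numpy as np
a=cv2.imread("pics/top0.png")[165:219,256:316]; a=cv2.convertScaleAbs(a,alpha=1.6); cv2.imwrite("pics/tg.png",cv2.resize(a,None,fx=11,fy=11,interpolation=3))
a=cv2.imread("pics/scene0.png")[165:220,260:330]; cv2.imwrite("pics/sg.png",cv2.resize(a,None,fx=10,fy=10,interpolation=3))
E
```

```text
(no output)
```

View pics/tg.png

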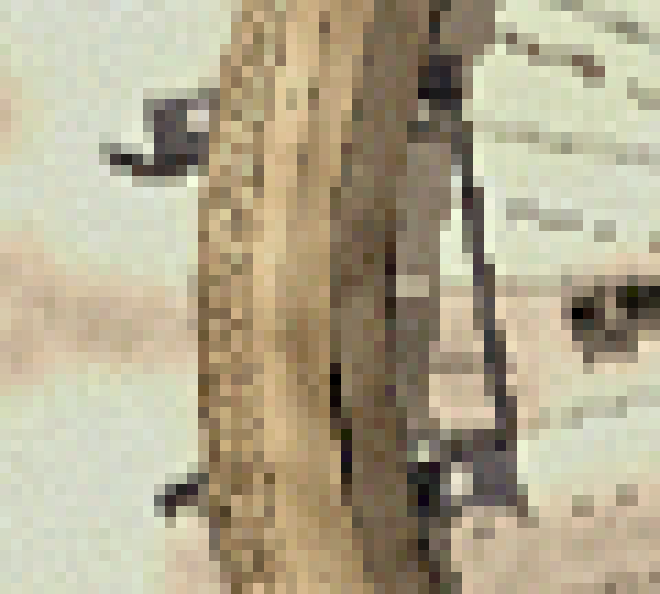

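View pics/sg.png

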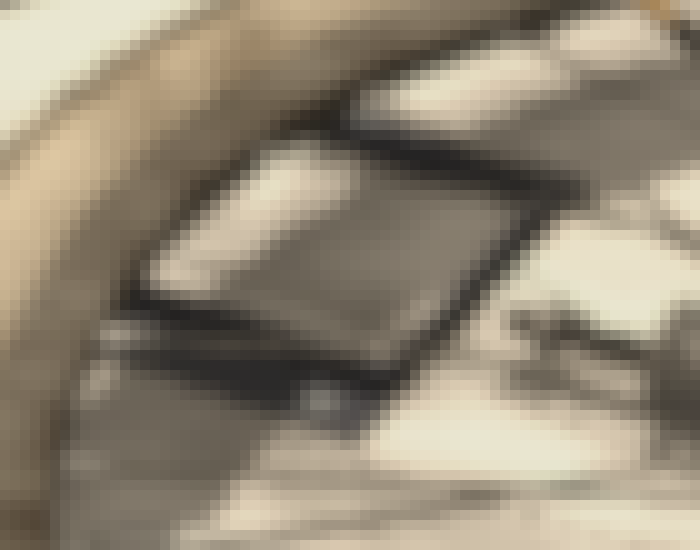

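```bash
cat > fit.py <<'E'
from h import *
T=load("top0.npz");S=load("scene0.npz")
t=lambda L:(np.array(L,float)+.5)/11+[256,165]-.5
s=lambda L:(np.array(L,float)+.5)/10+[260,165]-.5
w=.004
def pt(p,x,y,z): c,q=np.cos(p[2]),np.sin(p[2]); return [p[0]+c*x-q*y,p[1]+q*x+c*y,z]
# guide y+ : x=-y world-> guide y+ = +x world = far
h=45e-3+w/2
obs=[(T,t([[105,155]])[0],(-.044,h,.014)),(T,t([[162,497]])[0],(-.044,-h,.014)),
(T,t([[463,140]])[0],(.058+w/2,h,.014)),(T,t([[506,435]])[0],(.058+w/2,-h,.014)),
(S,s([[565,190]])[0],(.058+w/2,h,.014)),(S,s([[398,380]])[0],(.058+w/2,-h,.014)),]
r=least_squares(lambda p:np.concatenate([(proj(c,pt(p,*q))[0]-u) for c,u,q in obs]),[.55,.13,-1.4],loss='soft_l1')
print(r.x,np.degrees(r.x[2]));print(r.fun.reshape(-1,2).round(2))
E
python3 fit.py; cat > ov.py <<'E'
import sys
from fit import *
p=r.x
def overlay(c,img,off,k,out,p,tray=None):
    a=cv2.resize(img[off[1]:off[1]+off[3],off[0]:off[0]+off[2]],None,fx=k,fy=k,interpolation=cv2.INTER_CUBIC)
    def L(P,Q,col):
        uv=(proj(c,[P,Q])-off[:2]+.5)*k-.5
        cv2.line(a,tuple(int(v) for v in uv[0].round()),tuple(int(v) for v in uv[1].round()),col,1)
    for z,col in((.014,(0,0,255)),(0,(255,0,0))):
        q=[pt(p,-.044,.045,z),pt(p,.058,.045,z),pt(p,.058,-.045,z),pt(p,-.044,-.045,z)]
        for i in range(3):L(q[i],q[i+1],col)
    if tray is not None:
        for z,col in((.018,(0,255,0)),(0,(255,255,0))):
            q=[pt(tray,x,y,z) for x,y in((-.05,-.033),(.05,-.033),(.05,.033),(-.05,.033))]
            for i in range(4):L(q[i],q[(i+1)%4],col)
        q=[pt(tray,x,y,.096) for x,y in((-.079,-.009),(-.051,-.009),(-.051,.009),(-.079,.009))]
        for i in range(4):L(q[i],q[(i+1)%4],(255,0,255))
    cv2.imwrite(out,a)
E
python3 - <<'E'
from ov import *
tr=[.3945,.2555,np.radians(-102.6)]
overlay(T,np.ascontiguousarray(T['pixels'][:,:,::-1]),(205,160,115,100),6,"pics/ovt.png",p,tr)
overlay(S,np.ascontiguousarray(S['pixels'][:,:,::-1]),(195,150,135,90),5,"pics/ovs.png",p,tr)
E
```

```text
[ 0.55106788  0.1360227  -1.38880704] -79.57278183601535
[[ 0.76  1.67]
 [-0.26 -0.79]
 [ 0.15 -1.88]
 [ 0.61 -0.14]
 [-0.74  0.41]
 [-0.68 -0.42]]
[ 0.55106788  0.1360227  -1.38880704] -79.57278183601535
[[ 0.76  1.67]
 [-0.26 -0.79]
 [ 0.15 -1.88]
 [ 0.61 -0.14]
 [-0.74  0.41]
 [-0.68 -0.42]]
```

View pics/ovt.png

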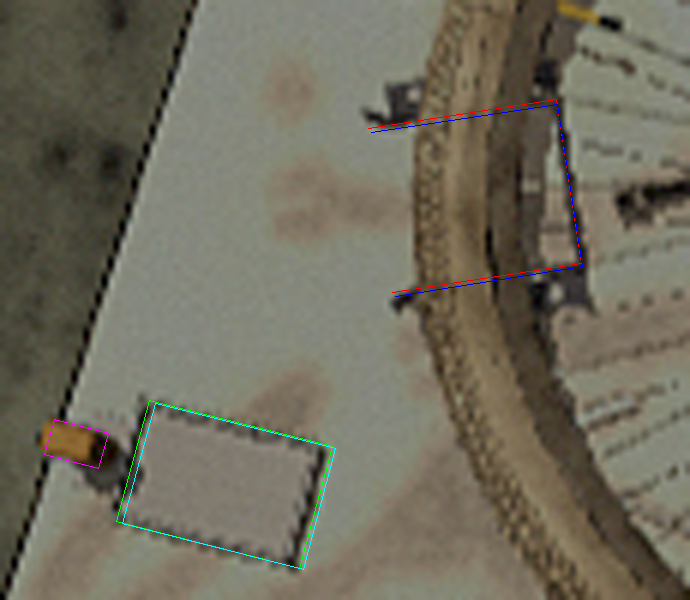

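View pics/ovs.png

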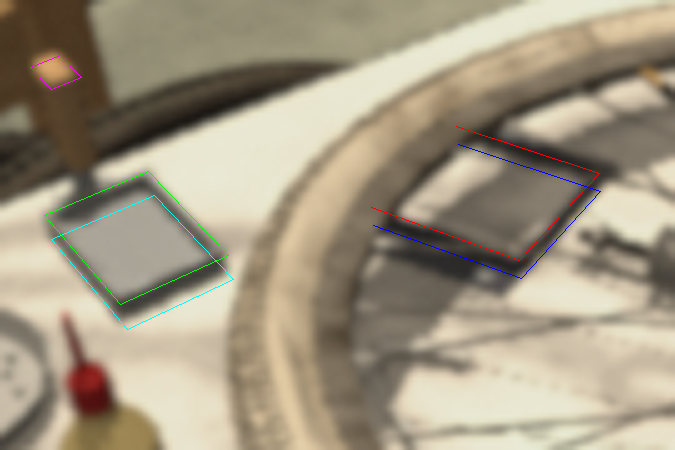

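```bash
cat > mv.py <<'E'
from station import get_obs
from scipy.spatial.transform import Rotation as Rn
import numpy as np,sys
o=get_obs(); R=Rn.from_euler('xyz',o['eef_rot']).as_matrix()
print("t",round(o['time_s'],2),"p",o['ee_pos'].round(4),"F",o['force'].round(2),"M",o['moment'].round(2),"w",round(o['grip_width'],4))
print("tool axes in world (cols x y z)\n",R.round(4)); yh=np.degrees(np.arctan2(R[1,1],R[0,1])); print("y heading",yh.round(2))
def plan(tgt,yaw):
    # target tool y heading = yaw-90+... tray y axis, mod 180 ; tool x down
    d=(yaw+90-yh+90)%180-90
    th=np.radians(yh+d); Y=np.array([np.cos(th),np.sin(th),0]);X=np.array([0,0,-1.]);Z=np.cross(X,Y)
    Rt=np.c_[X,Y,Z]
    print("rotvec tool deg",np.degrees(Rn.from_matrix(R.T@Rt).as_rotvec()).round(2))
    D=np.array(tgt)-o['ee_pos']; print("delta world",D.round(4),"in current tool",(R.T@D).round(4),"in rotated tool",(Rt.T@D).round(4))
E
python3 - <<'E'
from mv import *
plan([.409,.322,.14],-102.6)
E
```

```text
t 0.1 p [0.1433 0.5308 0.205 ] F [0.46 0.84 0.04] M [ 0.01 -0.   -0.02] w 0.0939
tool axes in world (cols x y z)
 [[-3.000e-04  2.607e-01  9.654e-01]
 [-1.000e-03  9.654e-01 -2.607e-01]
 [-1.000e+00 -1.000e-03 -1.000e-04]]
y heading 74.89
rotvec tool deg [8.749e+01 4.000e-02 5.000e-02]
delta world [ 0.2657 -0.2088 -0.065 ] in current tool [ 0.0651 -0.1322  0.3109] in rotated tool [0.065  0.3048 0.1458]
```

>>> step_arm:
  motion:
    - [[0, -0.0165, 0.039, 0, 0, 0], [0, -0.0165, 0.039, 0, 0, 0], [0, -0.0165, 0.039, 0, 0, 0], [0, -0.0165, 0.039, 0, 0, 0], [0, -0.0165, 0.039, 0, 0, 0], [0, -0.0165, 0.039, 0, 0, 0], [0, -0.0165, 0.039, 0, 0, 0], [0, -0.0165, 0.039, 0, 0, 0]]

```text
time_s: 1.1
ee_pos: [0.4111, 0.3211, 0.2052]
eef_rot: [-2.279, 1.57, -2.543]
force: [-0.8, -0.3, 0.7]
grip_width: 0.0941
```

>>> step_arm:
  motion:
    - [[0, 0, 0, 8.75, 0, 0], [0, 0, 0, 8.75, 0, 0], [0, 0, 0, 8.75, 0, 0], [0, 0, 0, 8.75, 0, 0], [0, 0, 0, 8.75, 0, 0], [0, 0, 0, 8.75, 0, 0], [0.01, 0, 0, 8.75, 0, 0], [0.015, 0, 0, 8.75, 0, 0], [0.02, 0, 0, 8.75, 0, 0], [0.02, 0, 0, 8.75, 0, 0], [0, 0, 0, 0, 0, 0]]

```text
time_s: 2.48
ee_pos: [0.4096, 0.3217, 0.1392]
eef_rot: [-0.747, 1.568, -2.537]
force: [-0.2, 0.2, 0.2]
grip_width: 0.0937
```

```bash
python3 - <<'E'
from mv import *
plan([.409,.322,.05],-102.6)
from station import camera
import cv2
for n,b in (("scene",(160,110,160,120)),("top",(190,160,130,100))):
    c=camera(n); np.savez(f"{n}1.npz",**c); x,y,w,h=b
    cv2.imwrite(f"pics/{n}1.png",cv2.resize(c["pixels"][y:y+h,x:x+w,::-1],None,fx=5,fy=5,interpolation=3))
E
```

```text
t 2.48 p [0.4096 0.3217 0.1392] F [-0.15  0.15  0.23] M [-0.13  0.1   0.01] w 0.0937
tool axes in world (cols x y z)
 [[-0.0024  0.9761 -0.2175]
 [-0.0017 -0.2175 -0.9761]
 [-1.     -0.002   0.0022]]
y heading -12.56
rotvec tool deg [0.04 0.12 0.11]
delta world [-0.0006  0.0003 -0.0892] in current tool [ 0.0892 -0.0004 -0.0003] in rotated tool [ 0.0892 -0.0006 -0.0001]
```

View pics/scene1.png

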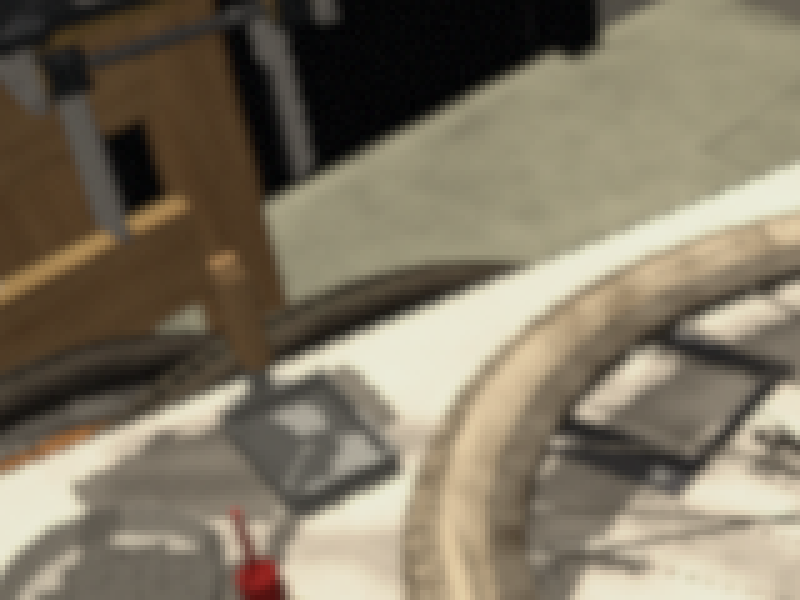

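View pics/top1.png

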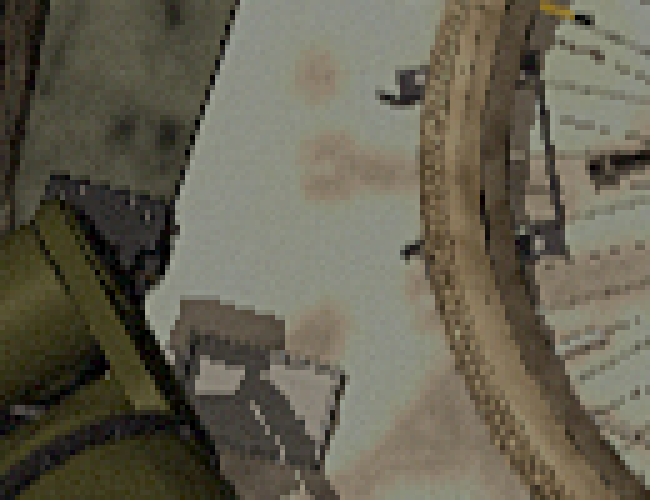

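>>> step_arm:
  motion:
    - [[0.02, 0, 0, 0, 0, 0], [0.02, 0, 0, 0, 0, 0], [0.02, 0, 0, 0, 0, 0], [0.02, 0, 0, 0, 0, 0], [0.01, 0, 0, 0, 0, 0], [0, 0, 0, 0, 0, 0]]

```text
time_s: 3.32
ee_pos: [0.4103, 0.3222, 0.0507]
eef_rot: [-0.782, 1.571, -2.572]
force: [0.4, 0.2, -0.2]
grip_width: 0.0938
```

>>> step_arm:
  motion:
    - [[0, 0, 0, 0, 0, 0], [0, 0, 0, 0, 0, 0], [0, 0, 0, 0, 0, 0], [0, 0, 0, 0, 0, 0], [0, 0, 0, 0, 0, 0], [0, 0, 0, 0, 0, 0]]
  fingers: 0
  squeeze: 20

```text
time_s: 4.08
ee_pos: [0.4102, 0.3222, 0.0504]
eef_rot: [-0.369, 1.571, -2.16]
force: [0.6, -0.2, 0.3]
grip_width: 0.0372
```

```bash
cat > snap.py <<'E'
import sys
from mv import *
from station import camera
import cv2
k=sys.argv[1]
for n,b in (("scene",(180,110,160,120)),("top",(190,140,130,120))):
    c=camera(n); np.savez(f"{n}{k}.npz",**c); x,y,w,h=b
    cv2.imwrite(f"pics/{n}{k}.png",cv2.resize(c["pixels"][y:y+h,x:x+w,::-1],None,fx=5,fy=5,interpolation=3))
E
python3 snap.py 2
```

```text
t 4.08 p [0.4102 0.3222 0.0504] F [ 0.56 -0.24  0.27] M [-0.03  0.1   0.  ] w 0.0372
tool axes in world (cols x y z)
 [[-0.      0.9759 -0.2184]
 [-0.     -0.2184 -0.9759]
 [-1.     -0.      0.    ]]
y heading -12.62
```

View pics/scene2.png

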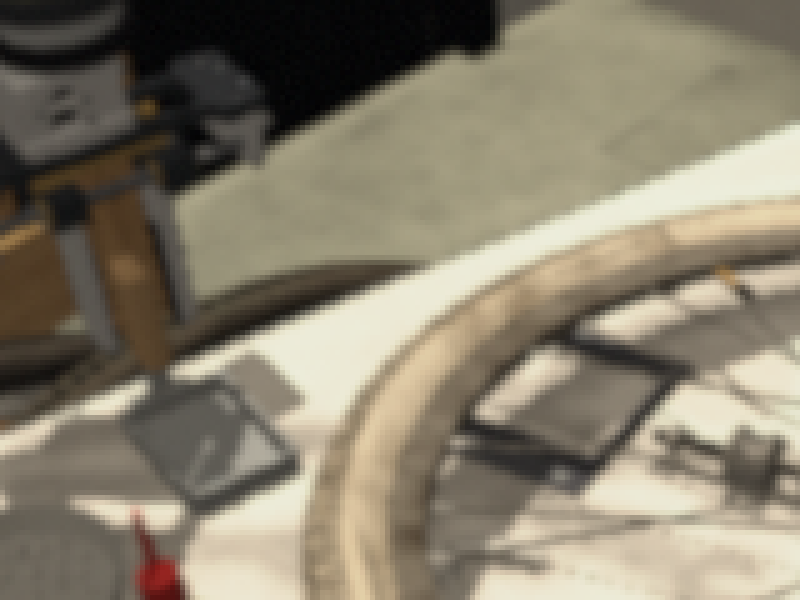

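View pics/top2.png

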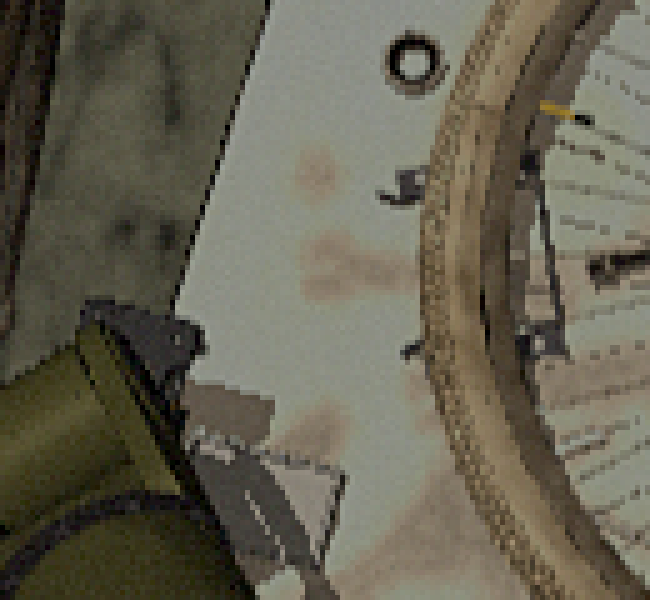

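Fingers straddle the handle (crop (130,300)) and are still closing (37 mm). Let them finish.

>>> step_arm:
  motion:
    - [[0, 0, 0, 0, 0, 0], [0, 0, 0, 0, 0, 0], [0, 0, 0, 0, 0, 0], [0, 0, 0, 0, 0, 0], [0, 0, 0, 0, 0, 0]]

```text
time_s: 4.8
ee_pos: [0.4102, 0.3222, 0.0505]
eef_rot: [2.32, 1.571, 0.529]
force: [0.5, 0.7, -0.3]
grip_width: 0.018
```

```bash
python3 snap.py 3; python3 - <<'E'
from mv import *
plan([.5175,.318,.05],-79.6)
E
```

```text
t 4.8 p [0.4102 0.3222 0.0505] F [ 0.54  0.72 -0.28] M [-0.02 -0.13  0.05] w 0.018
tool axes in world (cols x y z)
 [[ 1.000e-04  9.759e-01 -2.183e-01]
 [ 0.000e+00 -2.183e-01 -9.759e-01]
 [-1.000e+00  1.000e-04 -1.000e-04]]
y heading -12.61
t 4.9 p [0.4102 0.3222 0.0505] F [ 1.18  0.43 -1.  ] M [-0.03 -0.07  0.05] w 0.0179
tool axes in world (cols x y z)
 [[ 1.000e-04  9.759e-01 -2.183e-01]
 [-0.000e+00 -2.183e-01 -9.759e-01]
 [-1.000e+00  1.000e-04 -0.000e+00]]
y heading -12.61
rotvec tool deg [-2.301e+01  0.000e+00 -1.000e-02]
delta world [ 0.1073 -0.0042 -0.0005] in current tool [ 0.0005  0.1056 -0.0194] in rotated tool [0.0005 0.1048 0.0235]
```

View pics/scene3.png

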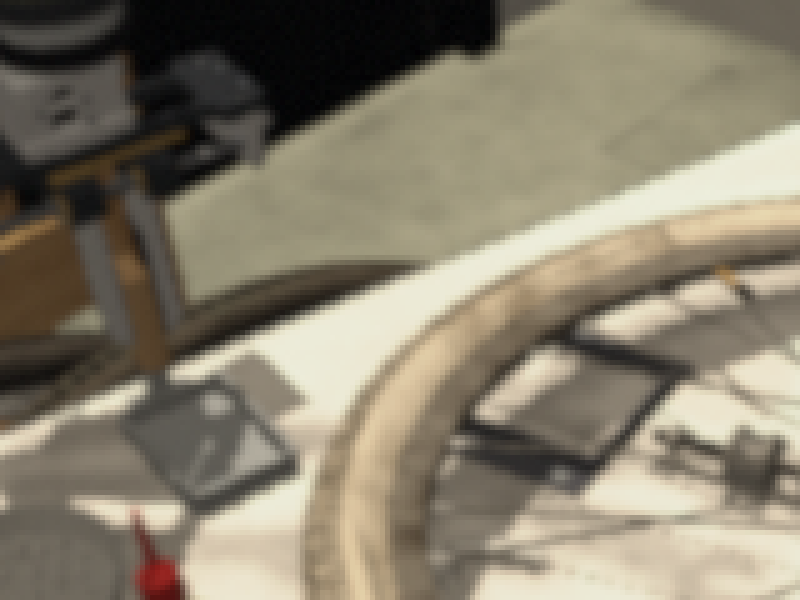

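>>> step_arm:
  motion:
    - [[0, 0.015, -0.003, 0, 0, 0], [0, 0.018, -0.003, 0, 0, 0], [0, 0.018, -0.003, 0, 0, 0], [0, 0.018, -0.003, 0, 0, 0], [0, 0.018, -0.003, 0, 0, 0], [0, 0.018, -0.004, 0, 0, 0], [0, 0, 0, -5, 0, 0], [0, 0, 0, -5, 0, 0], [0, 0, 0, -5, 0, 0], [0, 0, 0, -5, 0, 0], [0, 0, 0, -3, 0, 0], [0, 0, 0, 0, 0, 0]]

```text
time_s: 6.4
ee_pos: [0.5173, 0.3176, 0.0504]
eef_rot: [1.531, 1.57, 0.141]
force: [0.9, -0.1, 0.8]
grip_width: 0.0177
```

```bash
python3 snap.py 4; python3 - <<'E'
from mv import *
plan([.539,.200,.05],-79.6)
E
```

```text
t 6.4 p [0.5173 0.3176 0.0504] F [ 0.87 -0.13  0.84] M [-0.16 -0.12  0.  ] w 0.0177
tool axes in world (cols x y z)
 [[ 3.000e-04  9.837e-01  1.797e-01]
 [ 0.000e+00  1.797e-01 -9.837e-01]
 [-1.000e+00  3.000e-04  0.000e+00]]
y heading 10.35
t 6.5 p [0.5173 0.3177 0.0505] F [ 1.53 -0.18  1.31] M [-0.13 -0.21  0.  ] w 0.0178
tool axes in world (cols x y z)
 [[ 5.000e-04  9.839e-01  1.789e-01]
 [ 0.000e+00  1.789e-01 -9.839e-01]
 [-1.000e+00  5.000e-04  1.000e-04]]
y heading 10.3
rotvec tool deg [-0.1   0.   -0.03]
delta world [ 0.0217 -0.1177 -0.0005] in current tool [0.0005 0.0003 0.1196] in rotated tool [5.000e-04 1.000e-04 1.196e-01]
```

View pics/scene4.png

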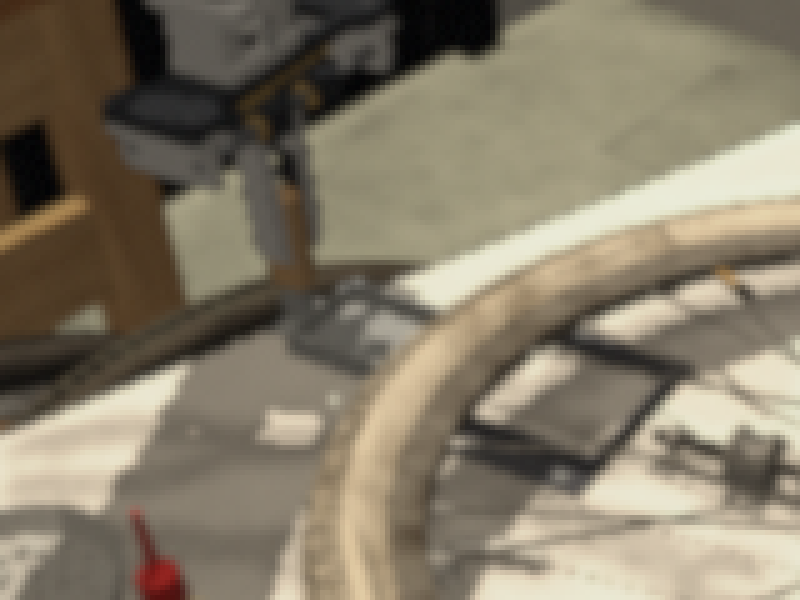

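View pics/top4.png

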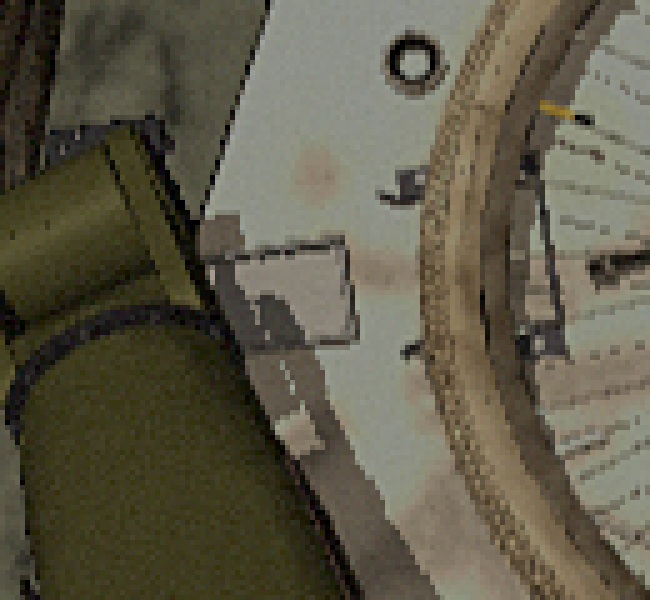

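```bash
python3 - <<'E'
from ov import *
T4=load("top4.npz")
q=lambda L:(np.array(L,float)+.5)/5+[190,140]-.5
print(atz(T4,q([(345,238),(357,342),(222,257),(245,347)]),.018).round(4))
tr=[.5173+.065*np.cos(np.radians(-79.7)),.3177+.065*np.sin(np.radians(-79.7)),np.radians(-79.7)]
print(tr)
overlay(T4,np.ascontiguousarray(T4['pixels'][:,:,::-1]),(225,165,90,60),8,"pics/ovt4.png",p,tr)
E
```

```text
[ 0.55106788  0.1360227  -1.38880704] -79.57278183601535
[[ 0.76  1.67]
 [-0.26 -0.79]
 [ 0.15 -1.88]
 [ 0.61 -0.14]
 [-0.74  0.41]
 [-0.68 -0.42]]
[[0.5656 0.2097 0.018 ]
 [0.4987 0.1992 0.018 ]
 [0.5512 0.288  0.018 ]
 [0.4936 0.2705 0.018 ]]
[np.float64(0.5289221439825627), np.float64(0.2537474725343198), np.float64(-1.3910274138394807)]
```

View pics/ovt4.png

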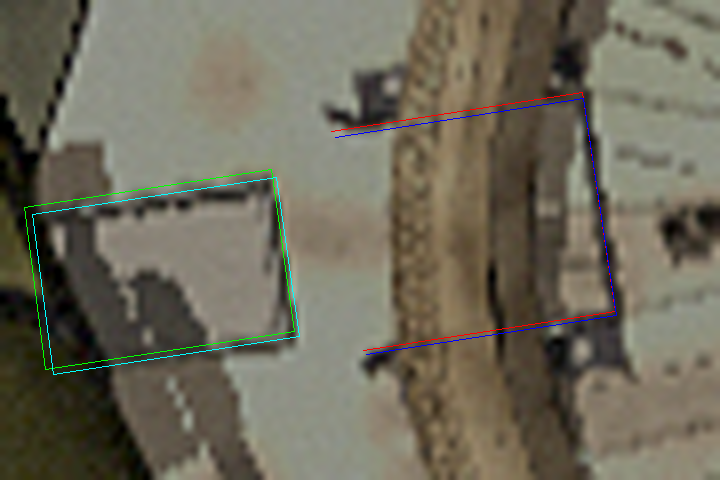

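>>> step_arm:
  motion:
    - [[0, 0, 0, -2.7, 0, 0], [0, 0, 0, 0, 0, 0]]

```text
time_s: 6.75
ee_pos: [0.517, 0.3178, 0.0505]
eef_rot: [1.732, 1.571, 0.388]
force: [0.5, -0.1, 0.1]
grip_width: 0.0178
```

```bash
python3 snap.py 5; python3 - <<'E'
from ov import *
from mv import plan
plan([.539,.200,.05],-79.6)
T4=load("top5.npz")
a=np.radians(-79.6)
tr=[.5173+.065*np.cos(a),.3177+.065*np.sin(a),a]
overlay(T4,np.ascontiguousarray(T4['pixels'][:,:,::-1]),(225,165,90,60),8,"pics/ovt5.png",p,tr)
E
```

```text
t 6.75 p [0.517  0.3178 0.0505] F [ 0.52 -0.09  0.15] M [-0.06 -0.07  0.01] w 0.0178
tool axes in world (cols x y z)
 [[ 1.000e-04  9.743e-01  2.254e-01]
 [ 0.000e+00  2.254e-01 -9.743e-01]
 [-1.000e+00  1.000e-04 -0.000e+00]]
y heading 13.03
[ 0.55106788  0.1360227  -1.38880704] -79.57278183601535
[[ 0.76  1.67]
 [-0.26 -0.79]
 [ 0.15 -1.88]
 [ 0.61 -0.14]
 [-0.74  0.41]
 [-0.68 -0.42]]
t 6.85 p [0.517  0.3178 0.0504] F [ 2.15 -0.05  0.34] M [-0.09 -0.19  0.04] w 0.0179
tool axes in world (cols x y z)
 [[ 2.000e-04  9.744e-01  2.249e-01]
 [ 0.000e+00  2.249e-01 -9.744e-01]
 [-1.000e+00  2.000e-04  0.000e+00]]
y heading 12.99
rotvec tool deg [ 2.59  0.   -0.01]
delta world [ 0.022  -0.1178 -0.0004] in current tool [ 0.0004 -0.005   0.1197] in rotated tool [0.0004 0.0004 0.1198]
```

View pics/ovt5.png

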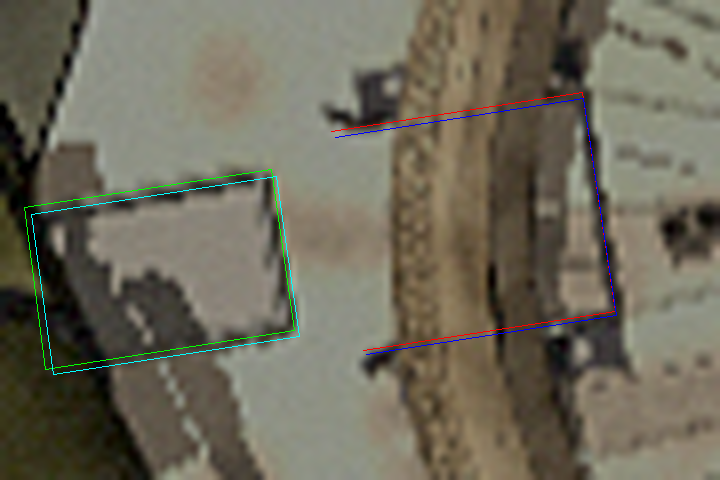

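>>> step_arm:
  motion:
    - [[0, -0.0005, 0.012, 0, 0, 0], [0, -0.0005, 0.012, 0, 0, 0], [0, -0.0005, 0.012, 0, 0, 0], [0, -0.0005, 0.012, 0, 0, 0], [0, -0.0005, 0.012, 0, 0, 0], [0, -0.0005, 0.012, 0, 0, 0], [0, -0.0005, 0.012, 0, 0, 0], [0, -0.0005, 0.012, 0, 0, 0], [0, 0, 0, 0, 0, 0]]

```text
time_s: 7.98
ee_pos: [0.5349, 0.2223, 0.0505]
eef_rot: [-0.277, 1.57, -1.621]
force: [-0.1, -1.4, 1.1]
grip_width: 0.0183
```

```bash
python3 snap.py 6; python3 - <<'E'
from ov import *
from mv import plan,o
plan([.539,.200,.05],-79.6)
a=np.radians(-79.6)
tr=[o['ee_pos'][0]+.065*np.cos(a),o['ee_pos'][1]+.065*np.sin(a),a]
C=load("top6.npz");overlay(C,np.ascontiguousarray(C['pixels'][:,:,::-1]),(230,165,90,60),8,"pics/ovt6.png",p,tr)
C=load("scene6.npz");overlay(C,np.ascontiguousarray(C['pixels'][:,:,::-1]),(210,130,130,95),6,"pics/ovs6.png",p,tr)
E
```

```text
t 7.97 p [0.5349 0.2223 0.0505] F [-0.11 -1.42  1.07] M [-0.45 -0.03 -0.03] w 0.0183
tool axes in world (cols x y z)
 [[-0.000e+00  9.743e-01  2.254e-01]
 [-5.000e-04  2.254e-01 -9.743e-01]
 [-1.000e+00 -1.000e-04  5.000e-04]]
y heading 13.03
[ 0.55106788  0.1360227  -1.38880704] -79.57278183601535
[[ 0.76  1.67]
 [-0.26 -0.79]
 [ 0.15 -1.88]
 [ 0.61 -0.14]
 [-0.74  0.41]
 [-0.68 -0.42]]
t 8.07 p [0.5347 0.2231 0.0504] F [ 0.98 -0.9   0.71] M [-0.08  0.02 -0.03] w 0.0178
tool axes in world (cols x y z)
 [[-0.000e+00  9.741e-01  2.262e-01]
 [-4.000e-04  2.262e-01 -9.741e-01]
 [-1.000e+00 -1.000e-04  4.000e-04]]
y heading 13.07
rotvec tool deg [2.67 0.02 0.01]
delta world [ 0.0043 -0.0231 -0.0004] in current tool [ 0.0005 -0.0011  0.0235] in rotated tool [0.0004 0.     0.0235]
```

View pics/ovt6.png

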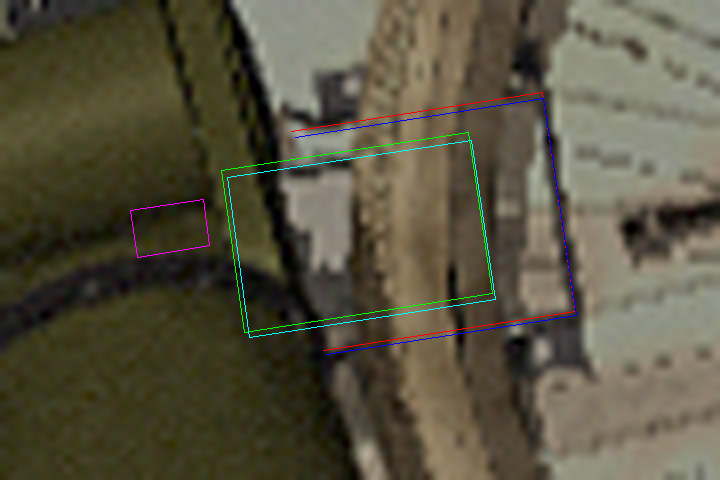

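View pics/ovs6.png

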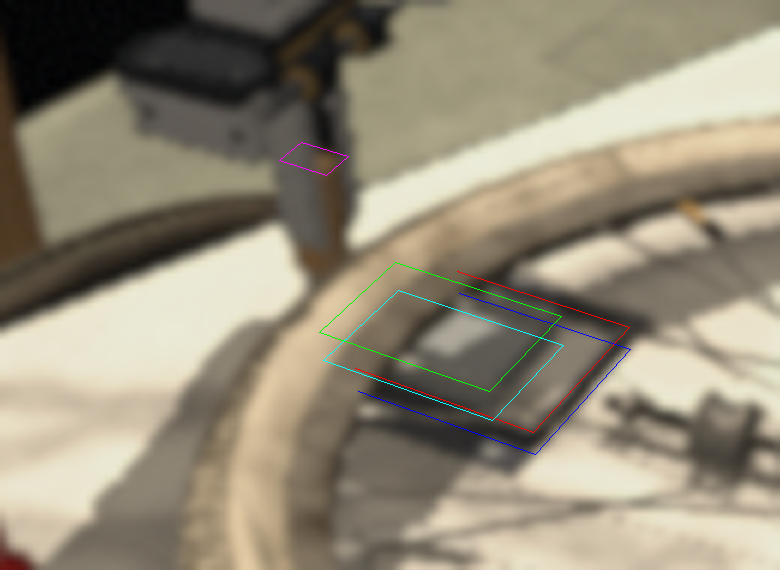

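View pics/scene6.png

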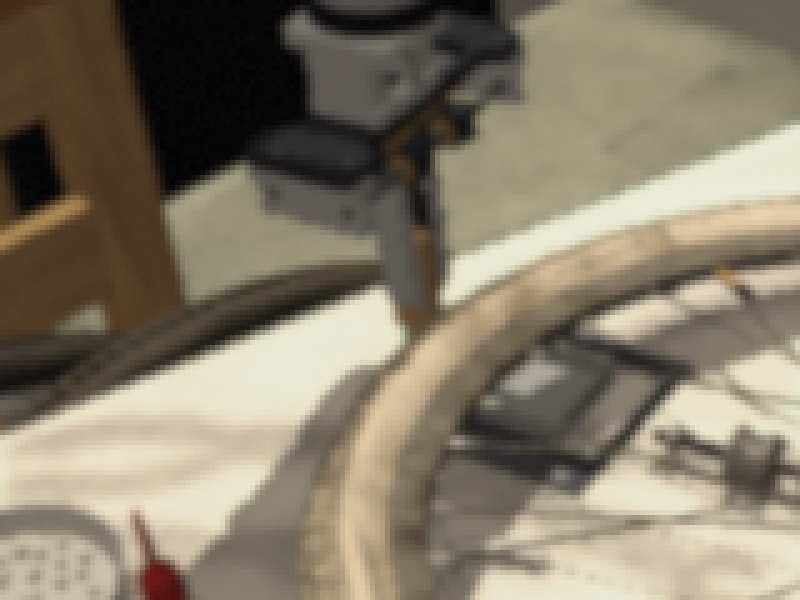

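>>> step_arm:
  motion:
    - [[0, 0.0005, 0.007, 0, 0, 0], [0, 0.0005, 0.007, 0, 0, 0], [0, 0, 0.005, 0, 0, 0], [0, 0, 0.003, 0, 0, 0], [0, 0, 0, 0, 0, 0], [0, 0, 0, 0, 0, 0]]

```text
time_s: 8.82
ee_pos: [0.5407, 0.202, 0.0505]
eef_rot: [0.114, 1.57, -1.228]
force: [1.0, -1.7, 1.0]
grip_width: 0.018
```

```bash
python3 snap.py 7; python3 - <<'E'
from ov import *
from mv import plan,o
plan([.539,.200,.05],-79.6)
a=np.radians(-79.6)
tr=[o['ee_pos'][0]+.065*np.cos(a),o['ee_pos'][1]+.065*np.sin(a),a]
C=load("scene7.npz");im=np.ascontiguousarray(C['pixels'][:,:,::-1])
overlay(C,im,(250,150,80,75),8,"pics/ovs7.png",p,tr)
cv2.imwrite("pics/s7c.png",cv2.resize(im[150:225,250:330],None,fx=8,fy=8,interpolation=2))
E
```

```text
t 8.82 p [0.5407 0.202  0.0505] F [ 0.98 -1.75  0.98] M [-0.29 -0.05 -0.01] w 0.018
tool axes in world (cols x y z)
 [[ 1.000e-04  9.740e-01  2.264e-01]
 [-3.000e-04  2.264e-01 -9.740e-01]
 [-1.000e+00  0.000e+00  3.000e-04]]
y heading 13.08
[ 0.55106788  0.1360227  -1.38880704] -79.57278183601535
[[ 0.76  1.67]
 [-0.26 -0.79]
 [ 0.15 -1.88]
 [ 0.61 -0.14]
 [-0.74  0.41]
 [-0.68 -0.42]]
t 8.93 p [0.5406 0.2021 0.0504] F [ 0.19 -1.67  1.6 ] M [-0.35 -0.06  0.01] w 0.0175
tool axes in world (cols x y z)
 [[ 0.000e+00  9.740e-01  2.265e-01]
 [-2.000e-04  2.265e-01 -9.740e-01]
 [-1.000e+00 -0.000e+00  2.000e-04]]
y heading 13.09
rotvec tool deg [2.69 0.01 0.  ]
delta world [-0.0016 -0.0021 -0.0004] in current tool [ 0.0005 -0.0021  0.0017] in rotated tool [ 0.0004 -0.002   0.0018]
```

View pics/ovs7.png

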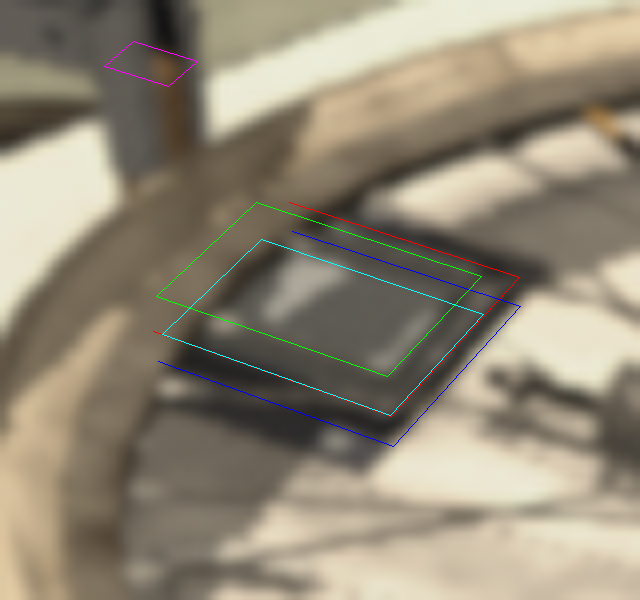

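View pics/s7c.png

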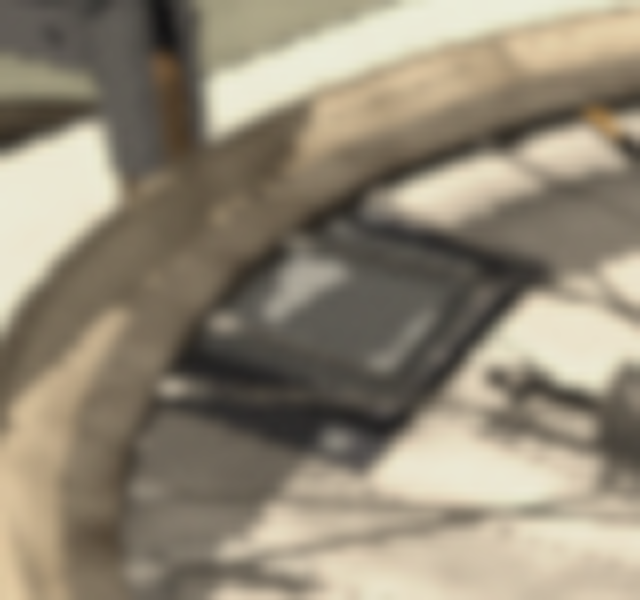

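View pics/top7.png

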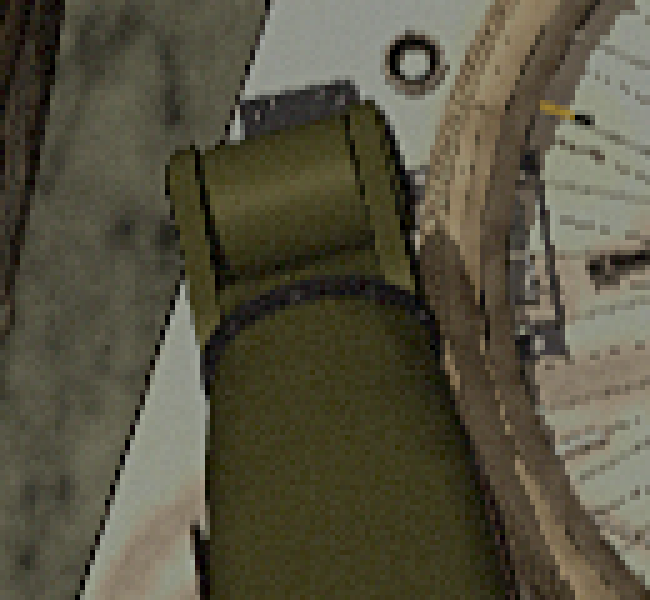

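```bash
python3 - <<'E'
from h import *
for n,(x,y,w,h) in (("scene",(275,172,46,38)),("top",(284,165,24,50))):
    im=load(n+"7.npz")['pixels'][y:y+h,x:x+w,::-1]
    a=cv2.normalize(im,None,0,255,cv2.NORM_MINMAX); a=(255*(a/255.)**.6).astype('uint8')
    k=16 if n=="scene" else 11
    cv2.imwrite(f"pics/{n}7z.png",cv2.resize(a,None,fx=k,fy=k,interpolation=0))
E
```

```text
(no output)
```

View pics/scene7z.png

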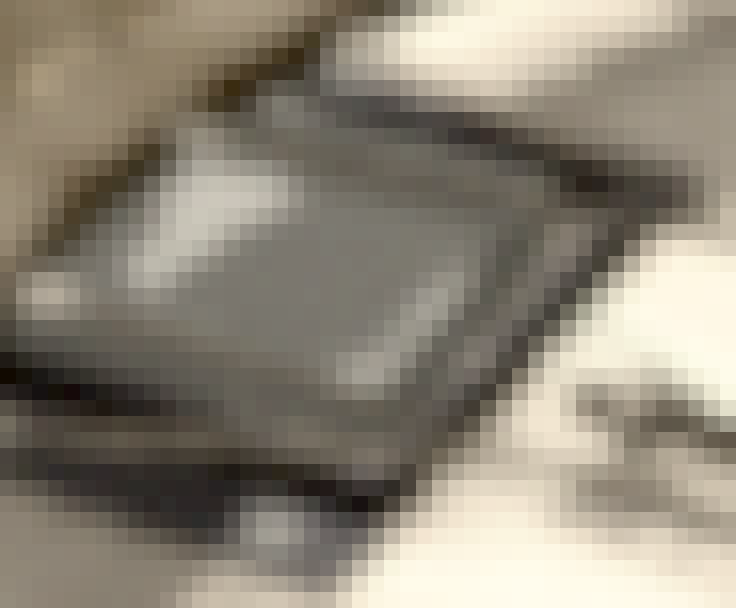

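View pics/top7z.png

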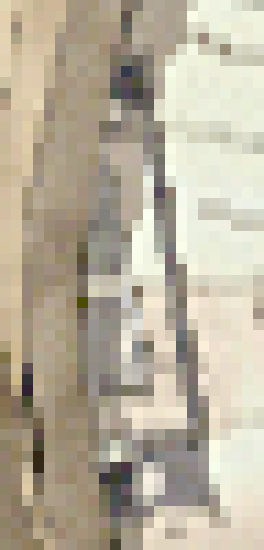

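>>> step_arm:
  motion:
    - [[0, 0, 0.002, 0, 0, 0], [0, 0, 0.002, 0, 0, 0], [0, 0, 0, 0, 0, 0], [0, 0, 0, 0, 0, 0]]

```text
time_s: 9.43
ee_pos: [0.5415, 0.1982, 0.0504]
eef_rot: [-0.086, 1.571, -1.428]
force: [0.5, 0.6, 1.3]
grip_width: 0.0178
```

>>> step_arm:
  motion:
    - [[0, 0, 0, 0, 0, 0], [0, 0, 0, 0, 0, 0], [0, 0, 0, 0, 0, 0], [0, 0, 0, 0, 0, 0], [0, 0, 0, 0, 0, 0], [0, 0, 0, 0, 0, 0]]
  fingers: 0.05

```text
time_s: 10.18
ee_pos: [0.5415, 0.1983, 0.0505]
eef_rot: [1.09, 1.571, -0.253]
force: [-0.2, 0.2, 0.5]
grip_width: 0.0499
```

>>> step_arm:
  motion:
    - [[-0.01, 0, 0, 0, 0, 0], [-0.025, 0, 0, 0, 0, 0], [-0.03, 0, 0, 0, 0, 0], [-0.03, 0, 0, 0, 0, 0], [-0.03, 0, 0, 0, 0, 0], [0, 0, -0.04, 0, 0, 0], [0, 0, -0.04, 0, 0, 0], [0, -0.04, -0.04, 0, 0, 0], [0, -0.05, -0.02, 0, 0, 0], [0, -0.05, 0, 0, 0, 0], [0, -0.05, 0, 0, 0, 0], [0, 0, 0, 0, 0, 0]]

```text
time_s: 11.68
ee_pos: [0.3228, 0.2914, 0.1765]
eef_rot: [2.062, 1.569, 0.721]
force: [-0.3, -0.1, 0.7]
grip_width: 0.0497
```

```bash
python3 snap.py 8; python3 - <<'E'
from ov import *
a=np.radians(-79.6)
tr=[.549,.134,a]
for n,b,k in (("scene",(230,120,100,90),7),("top",(230,150,90,70),8)):
    C=load(n+"8.npz");im=np.ascontiguousarray(C['pixels'][:,:,::-1]); x,y,w,h=b
    overlay(C,im,b,k,f"pics/ov{n}8.png",p,tr)
    cv2.imwrite(f"pics/{n}8c.png",cv2.resize(cv2.convertScaleAbs(im[y:y+h,x:x+w],alpha=1.4 if n=="top" else 1),None,fx=k,fy=k,interpolation=2))
E
```

```text
t 11.68 p [0.3228 0.2914 0.1765] F [-0.29 -0.12  0.68] M [-0.07  0.01  0.  ] w 0.0497
tool axes in world (cols x y z)
 [[ 1.000e-03  9.737e-01  2.280e-01]
 [ 9.000e-04  2.280e-01 -9.737e-01]
 [-1.000e+00  1.200e-03 -6.000e-04]]
y heading 13.18
[ 0.55106788  0.1360227  -1.38880704] -79.57278183601535
[[ 0.76  1.67]
 [-0.26 -0.79]
 [ 0.15 -1.88]
 [ 0.61 -0.14]
 [-0.74  0.41]
 [-0.68 -0.42]]
```

View pics/scene8c.png

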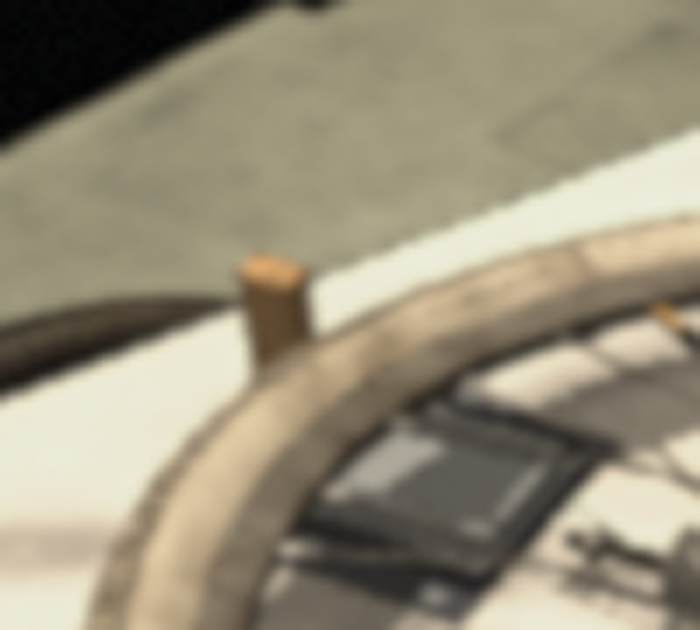

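View pics/ovscene8.png

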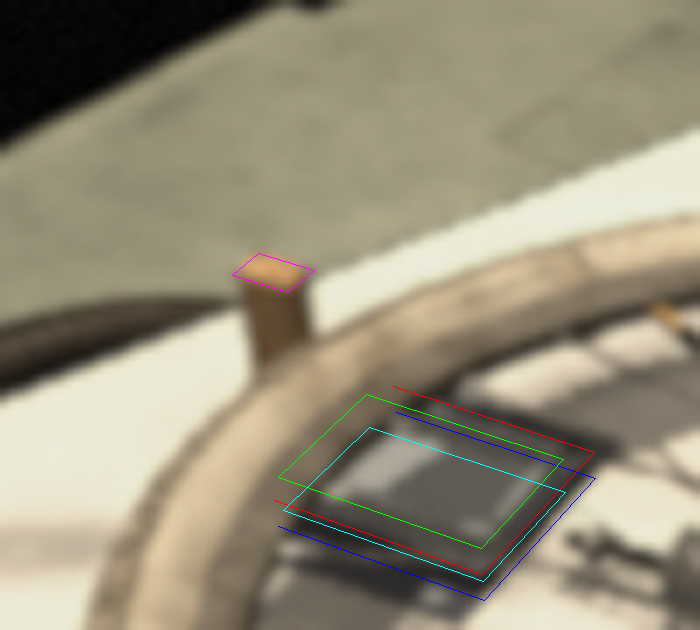

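View pics/top8c.png

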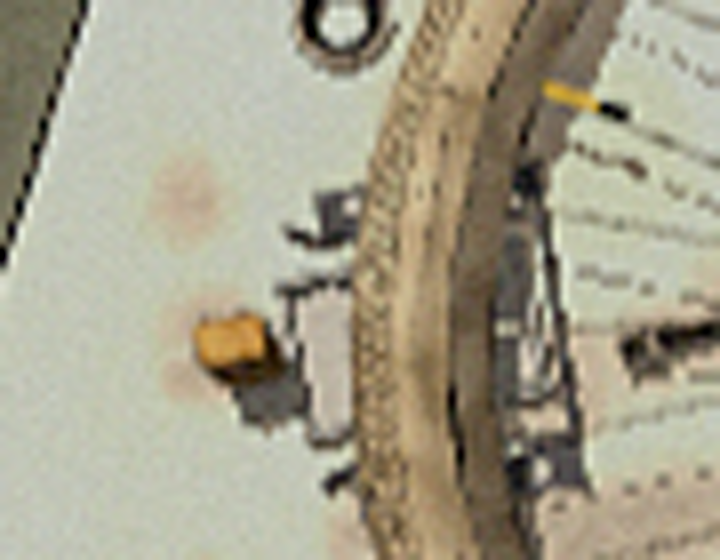

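View pics/ovtop8.png

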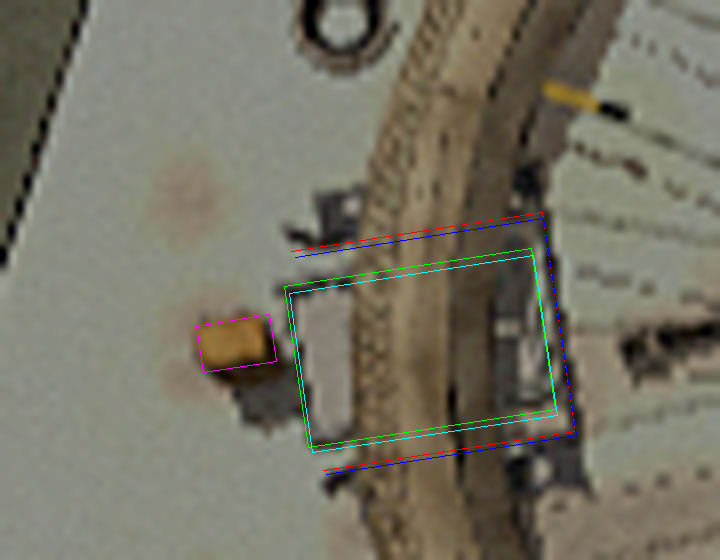

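```bash
python3 -c "
from station import ticket
print(ticket.hand_in())"
```

```text
the job is handed in; nothing more can be done
None
```

I slid the tray pan-first between the dark rails and under the tyre, let go of its handle, lifted the arm clear and handed the job in. The arm's last move ended at 11.7 s, and the forces reported after each move were under 3 N.

- **Position:** My last overlays from both cameras put the tray's origin about 1–2 mm past the guide's origin, at about the guide's angle. That leaves about 6–8 mm between the pan and the stop, which fits the 8 mm described for home. I did not push it against the stop.
- **Cross-checks:** In the top view the pan's rear edge sticks out past the rail mouths by about 4–5 mm on average, against 6 mm nominal. This was uneven: about 7 mm on the far side and 2 mm on the near side. It could mean the tray is turned slightly, by a degree or two, but that is at the limit of the image resolution.
- **Flatness:** The tray looked flat in both views; I did not measure its height there.
- **Cup:** The headset cup was in the same place in the top-camera pictures from before the grasp and after the slide in.

One correction along the way: after I lined the tray up with the guide, its angle was about 2.7° off. I turned it before it entered the rails.

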